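# Line up the press stamps by size on the rack bar

### The arm

A 6-joint arm with a two-finger parallel gripper is mounted at the origin on a cart in front of the work surface, level with it; the furniture and walls round the work are solid. World frame = base frame: x ahead of the robot, y to its left, z up, the work surface at z = 0. Lengths are in mm, angles in rad, forces in N, time in s.
With the tool pointing down it reaches from about 275 to 825 mm from the base axis. Payload 4.9 kg.
Tool frame: the origin (TCP) lies at the very end of the fingers, on their centre line; the grasp point (between the pads) lies 19 mm behind it; z points along the fingers, y is the line along which they close (so a half turn about z gives the same grasp; the last joint's range is limited). The gripper opens to 85 mm and grips with 20 to 120 N. Pads are 22 mm wide; open, the fingers measure 114 mm over their backs; the gripper's body (76 mm by 85 mm) begins 54 mm behind the grasp point. The pads swing forward as they close: fully open they stand 13 mm farther back than shut.
Start: joints at [-1.281, 0.326, -0.193, 1.052, 0, 1.437], TCP at [226.188, -501.356, 231.281] pointing down, gripper open.
Joint ranges: [-2.65, 2.65], [-0.97, 1.79], [-1.3, 1.35], [-1.93, 2.1], [-1.47, 1.37], [-3.14, 3.14]. Speed limits (rad/s): [2.57, 2.57, 3.14, 3.14, 3.14, 3.14].

### API

Orientations are given as [roll, pitch, yaw] about the fixed x, y, z axes, in that order (R = Rz(yaw) Ry(pitch) Rx(roll)).
In Python, from bench import bot, solve_ik, imaging gives the robot as it stands. Calls block until the motion is done:
- bot.move_ptp(position, orientation): joint-space move of the TCP to a pose.
- bot.movel(position, rot=None, max_speed=150, threshold=None): straight line of the TCP; rot=None keeps the orientation; max_speed is the mean speed in mm/s. With threshold (N) it stops when the force on the tool has changed by that much, and returns True; else False.
- bot.move_j(angles): joint-space move.
- bot.grip(opening, effort=None): opening from 0.0 (shut) to 1.0 (fully open); effort is the grip in N (None keeps the last); returns when the fingers have stopped.
- bot.dwell(seconds).
- solve_ik(position, orientation): joint angles nearest the present ones, or None.
- bot.get_state(): the state.
- imaging.capture(name): name is "scene" or "side" or "wrist"; returns the picture (420x560x3 uint8, blue, green, red); there is no depth.
- imaging.camera_model(name): a dict with "K" (3x3 intrinsics, pixels), "position" and "rotation" of the camera in the world. Camera axes: x right, y up, looking along -z (the intrinsics and any distortion apply to the point x, -y, -z); pixel columns grow to the right and rows downward; lengths in mm; the calibration is good to about 2 mm. A picture is of the moment at which its call begins: read the wrist's pose just before it. camera_model takes no time and is no camera call; for the wrist camera it gives the pose at the moment of the call.
A pose or a line that the arm cannot do raises bot.IKError and nothing moves.
- bot.sign_off(): hands the job in; it is judged then, once.
The state is a dict: "t": time; "qpos": joint angles; "joint_velocities": joint speeds; "effort": joint torques, N m; "tcp_pos": TCP position; "orientation": TCP orientation; "contact_force": force on the tool from outside, world axes, zero at the start; "wrist_torque": the same for the moment, N m; "opening": opening from 0.0 (shut) to 1.0 (fully open); "gripper_force": force on a finger pad.
Only numpy, scipy, OpenCV 4.12 (cv2) and the standard library are available. Lean on these libraries where they do the work, as an engineer would, in place of code of your own. Each camera call takes 0.05 s, during which the arm holds its last target. There are 200 camera calls.

### The job

Stand the four press stamps upright on the four black pads of the aluminium bar, in order of size, the smallest on the pad next to the upright pin and the largest at the far end, each centred on its pad. One of them is packed between two press nests in the dark steel frame: lift it out and leave both nests lying flat in the frame. Do not knock any stamp over on the way.

Things in the scene. Friction and masses are not known exactly. Their poses are not given: they have to be found in the camera images.
- stamp16: the smallest of four press stamps: turned metal, upright, a round foot 46 mm across and 12 mm thick (same on all four) with a round nose 16 mm across above it, to grip it by; 55 mm tall overall. Origin at the centre of the foot's underside, z up; round, yaw means nothing. Stands on the table or in the frame (any of the four may be there). Mass about 0.15 kg.
- stamp24: the second smallest of four press stamps: turned metal, upright, a round foot 46 mm across and 12 mm thick (same on all four) with a round nose 24 mm across above it, to grip it by; 65 mm tall overall. Origin at the centre of the foot's underside, z up; round, yaw means nothing. Stands on the table or in the frame (any of the four may be there). Mass about 0.2 kg.
- stamp32: the second largest of four press stamps: turned metal, upright, a round foot 46 mm across and 12 mm thick (same on all four) with a round nose 32 mm across above it, to grip it by; 75 mm tall overall. Origin at the centre of the foot's underside, z up; round, yaw means nothing. Stands on the table or in the frame (any of the four may be there). Mass about 0.28 kg.
- stamp40: the largest of four press stamps: turned metal, upright, a round foot 46 mm across and 12 mm thick (same on all four) with a round nose 40 mm across above it, to grip it by; 85 mm tall overall. Origin at the centre of the foot's underside, z up; round, yaw means nothing. Stands on the table or in the frame (any of the four may be there). Mass about 0.38 kg.
- rack: a fixed flat aluminium bar on the table, 256 mm long (its y axis), 58 mm wide (its x axis) and 10 mm thick, with four black round pads 50 mm across flush in its top, in a row along y at y = +81, +27, -27 and -81 mm, all at x = 0. Origin at the centre of its underside, z up; the stamps stand on its top face, z = 10 mm.
- post: upright steel pin 10 mm thick with a round 13 mm head, 41 mm tall, 18 mm base, fixed on the bar's top near one of its ends (y = +114 or -114 mm in the bar's frame, varies); the other end has only a flat round plug 4 mm high. Origin at the centre of its underside, on the bar's top face.
- frame: fixed low dark steel packing frame without a floor, 172 mm long (its y axis) and 69 mm wide (its x axis), a small screw lug at each end, walls 18 mm high and 5 mm thick. Origin at its centre on the table. In it lie, in a row along y, one press nest, one stamp (at the centre) and the other press nest, packed so that they touch.
- nest_a: one of two alike press nests, a flat metal disc with a hole in the middle, 57 mm across and 19 mm high, lying loose on the table inside the frame at y = +52 mm of the frame at the start. Origin at the centre of its underside. It stays in the frame.
- nest_b: one of two alike press nests, a flat metal disc with a hole in the middle, 57 mm across and 19 mm high, lying loose on the table inside the frame at y = -52 mm of the frame at the start. Origin at the centre of its underside. It stays in the frame.
Things that resemble listed ones, but are neither listed nor needed, are in the scene too. Leave any orange or pink look-alike of the stamp32 alone.

How it is judged (in metres and radians):
At the end, for the whole second after the job is handed in: From the pin's end of the bar the stamps with noses 16, 24, 32, 40 mm stand upright on pads 1 to 4, each within 10 mm of its pad's centre along and across the bar, foot on the bar (within 4 mm), tilt under 0.1 rad, released, at rest; both nests lie flat on the table inside the frame (((y of post in the frame of rack above 0 m and x of stamp16 in the frame of rack between -0.01 and 0.01 m and y of stamp16 in the frame of rack between 0.071 and 0.091 m and x of stamp24 in the frame of rack between -0.01 and 0.01 m and y of stamp24 in the frame of rack between 0.017 and 0.037 m and x of stamp32 in the frame of rack between -0.01 and 0.01 m and y of stamp32 in the frame of rack between -0.037 and -0.017 m and x of stamp40 in the frame of rack between -0.01 and 0.01 m and y of stamp40 in the frame of rack between -0.091 and -0.071 m) or (y of post in the frame of rack below 0 m and x of stamp16 in the frame of rack between -0.01 and 0.01 m and y of stamp16 in the frame of rack between -0.091 and -0.071 m and x of stamp24 in the frame of rack between -0.01 and 0.01 m and y of stamp24 in the frame of rack between -0.037 and -0.017 m and x of stamp32 in the frame of rack between -0.01 and 0.01 m and y of stamp32 in the frame of rack between 0.017 and 0.037 m and x of stamp40 in the frame of rack between -0.01 and 0.01 m and y of stamp40 in the frame of rack between 0.071 and 0.091 m)) and z of stamp16 in the frame of rack between 0.006 and 0.014 m and angle between each of stamp16, stamp24, stamp32, stamp40, nest_a, nest_b's own z axis and vertical below 0.1 rad and linear speed of each of stamp16, stamp24, stamp32, stamp40 below 0.02 m/s and z of stamp24 in the frame of rack between 0.006 and 0.014 m and z of stamp32 in the frame of rack between 0.006 and 0.014 m and z of stamp40 in the frame of rack between 0.006 and 0.014 m and y of nest_a in the frame of frame between -0.065 and 0.065 m and x of nest_a in the frame of frame between -0.012 and 0.012 m and height (world z) of each of nest_a, nest_b below 0.005 m and y of nest_b in the frame of frame between -0.065 and 0.065 m and x of nest_b in the frame of frame between -0.012 and 0.012 m); the robot touches nothing.
It fails at once if a stamp is knocked over or tipped far (more than 0.8 rad) (angle between any of stamp16, stamp24, stamp32, stamp40's own z axis and vertical above 0.8 rad).
It also fails if it takes over 109 s, if anything falls off the work surface, if the arm or the gripper's body presses on something with over 40 N, if the wrist force passes 120 N, or if a joint passes its speed limit or range.

## Working session

There is one attempt and no reset: what is moved stays moved. The work goes in short steps, each a Python script; the robot and the scene stay as the last script left them, time stands still between calls to the robot, and variables do not carry over. Pictures are saved under pics/ and viewed, at most 14 in all, crops included, and the job is handed in when it is done.

```bash
ls; mkdir -p pics; python3 - <<'E'
from bench import bot, imaging
import cv2,numpy as np
for n in ("scene","side"):
    im=imaging.capture(n); cv2.imwrite(f"pics/{n}0.png",im)
    m=imaging.camera_model(n); print(n,{k:np.round(v,3).tolist() if not isinstance(v,str) else v for k,v in m.items()})
m=imaging.camera_model("wrist");print(m)
print(bot.get_state()['t'])
E
```

```text
pics
scene {'K': [[449.118, 0.0, 282.77], [0.0, 449.118, 205.273], [0.0, 0.0, 1.0]], 'position': [286.98, -645.295, 589.068], 'rotation': [0.906, -0.001, -0.459]}
side {'K': [[414.105, 0.0, 276.34], [0.0, 414.105, 210.726], [0.0, 0.0, 1.0]], 'position': [72.701, 758.709, 378.516], 'rotation': [1.213, 0.013, -2.548]}
{'K': array([[361.91407763,   0.        , 269.88341516],
       [  0.        , 361.91407763, 211.64330155],
       [  0.        ,   0.        ,   1.        ]]), 'position': array([ 299.82944442, -468.1492479 ,  373.34226752]), 'rotation': array([-3.20429677e-01, -1.28615275e-05, -1.14738436e+00])}
0.1
```

View pics/scene0.png

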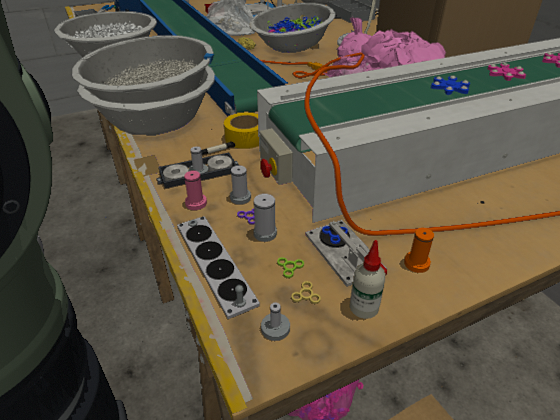

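View pics/side0.png

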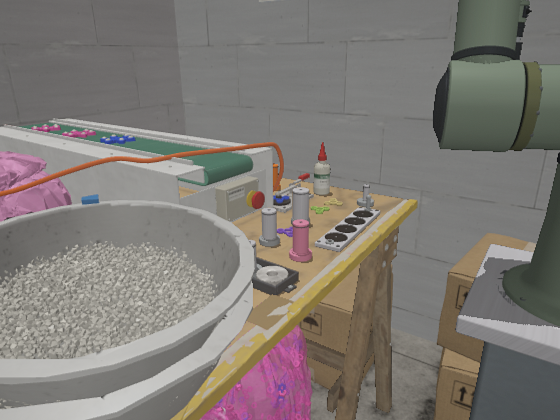

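The scene view shows the bar with four pads at (200,233) to (232,290) and the pin at (238,295). Grey stamps are at (275,320), (264,217), (239,185) and, in the frame, (197,158). The look-alikes are pink at (195,190) and orange at (422,250). I'll measure these and confirm in an enlarged crop.

```bash
cat > h.py <<'E'
from bench import bot, solve_ik, imaging
import cv2, numpy as np
from scipy.spatial.transform import Rotation as Ro
def ray(cam,u,v):
    K=cam["K"]; d=np.array([(u-K[0,2])/K[0,0],-(v-K[1,2])/K[1,1],-1.])
    return np.array(cam["position"]),Ro.from_euler('xyz',cam["rotation"]).apply(d)
def onplane(cam,u,v,z):
    o,d=ray(cam,u,v); return (o+d*(z-o[2])/d[2])
def proj(cam,p):
    q=Ro.from_euler('xyz',cam["rotation"]).inv().apply(np.array(p,float)-cam["position"])
    K=cam["K"]; return np.array([K[0,2]-K[0,0]*q[0]/q[2],K[1,2]+K[1,1]*q[1]/q[2]])
E
python3 - <<'E'
from h import *
cam=imaging.camera_model("scene"); im=cv2.imread("pics/scene0.png")
g=im.max(2); m=((g<45)*255).astype(np.uint8)
for c in cv2.findContours(m,cv2.RETR_EXTERNAL,cv2.CHAIN_APPROX_NONE)[0]:
    if 80<cv2.contourArea(c)<2500:
        x,y,w,h=cv2.boundingRect(c)
        if 140<x<330 and 130<y<340:
            (u,v),ax,an=cv2.fitEllipse(c); print("dark",np.round([u,v,*ax]),np.round(onplane(cam,u,v,10)))
hsv=cv2.cvtColor(im,cv2.COLOR_BGR2HSV)
m=(((hsv[...,1]<45)&(hsv[...,2]>70))*255).astype(np.uint8)
for c in cv2.findContours(m,cv2.RETR_EXTERNAL,cv2.CHAIN_APPROX_NONE)[0]:
    x,y,w,h=cv2.boundingRect(c)
    if 140<x<300 and 130<y<340 and cv2.contourArea(c)>60:
        print("grey",(x,y,w,h),cv2.contourArea(c))
crop=cv2.resize(im[135:345,150:320],None,fx=2.85,fy=2.85,interpolation=cv2.INTER_CUBIC)
cv2.imwrite("pics/crop1.png",crop); print(crop.shape)
E
```

```text
dark [231. 289.  20.  27.] [ 435. -150.   10.]
dark [220. 269.  18.  27.] [434. -97.  10.]
dark [209. 250.  16.  26.] [432. -43.  10.]
dark [331. 240.  11.  26.] [ 650. -118.   10.]
dark [198. 233.  15.  24.] [430.  12.  10.]
dark [171. 178.  16.  24.] [432. 218.  10.]
dark [216. 174.   5.  45.] [530. 190.  10.]
grey (261, 312, 29, 25) 512.0
grey (270, 303, 11, 9) 63.0
grey (177, 217, 83, 102) 3237.5
grey (255, 206, 22, 32) 490.0
grey (254, 194, 21, 14) 206.5
grey (145, 175, 108, 227) 1389.5
grey (232, 174, 19, 27) 324.5
grey (231, 165, 15, 10) 97.0
grey (163, 164, 27, 17) 273.5
grey (191, 153, 41, 21) 440.5
grey (207, 144, 20, 9) 73.0
(598, 484, 3)
```

View pics/crop1.png

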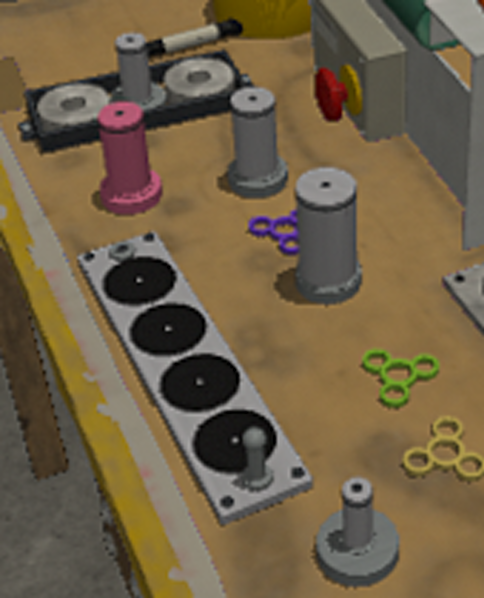

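Pads measure 54 mm apart, as specified. The four noses rank clearly by size: 16 at (275,306), 24 in the frame at (196,149), 32 at (238,169) and 40 at (264,200). All four are grey; the pink and orange ones are decoys. Next I'll take one refining shot with the wrist camera.

```bash
python3 - <<'E'
from h import *
cam=imaging.camera_model("scene")
o=lambda u,v:(150+u/2.85,135+v/2.85)
P={k:onplane(cam,*o(*uv),z) for k,uv,z in [("s16",(357,487),55),("s24",(130,41),65),("s32",(252,98),75),("s40",(325,184),85),("pin",(255,437),51),("p1",(235,440),10),("p2",(199,381),10),("p3",(168,329),10),("p4",(139,281),10),("na",(72,104),19),("nb",(200,77),19)]}
for k,p in P.items(): print(k,p.round(1))
s=bot.get_state(); w=imaging.camera_model("wrist"); print(s["orientation"],s["tcp_pos"])
Rt=Ro.from_euler('xyz',s["orientation"]); Rc=Ro.from_euler('xyz',w["rotation"])
off=Rt.inv().apply(np.array(w["position"])-s["tcp_pos"]); Rtc=Rt.inv()*Rc; print("off",off)
best=None
for yaw in np.linspace(-3.1,3.1,32):
  for x in range(330,620,30):
    for y in range(-160,240,40):
      R=Ro.from_euler('xyz',[np.pi,0,yaw]); t=np.array([x,y,290.])
      c=dict(K=w["K"],position=t+R.apply(off),rotation=(R*Rtc).as_euler('xyz'))
      uv=np.array([proj(c,p) for p in P.values()]); mg=min(uv.min(0).min(),560-uv[:,0].max(),420-uv[:,1].max())
      if (best is None or mg>best[0]) and solve_ik(t.tolist(),[np.pi,0,yaw]) is not None: best=(mg,t,yaw)
print(best)
t,yaw=best[1:]
bot.move_ptp(t.tolist(),[np.pi,0,yaw]); bot.dwell(.3)
w=imaging.camera_model("wrist"); im=imaging.capture("wrist"); cv2.imwrite("pics/w1.png",im)
import pickle; pickle.dump((w,P),open("w1.pkl","wb"))
for k,p in P.items(): print(k,proj(w,p).round())
print(bot.get_state()["t"])
E
```

```text
s16 [ 471.1 -248.6   55. ]
s24 [498.4 223.8  65. ]
s32 [549.4  91.3  75. ]
s40 [549.1 -37.8  85. ]
pin [ 437.  -189.3   51. ]
p1 [ 437.  -151.5   10. ]
p2 [434.4 -96.7  10. ]
p3 [432.3 -43.9  10. ]
p4 [430.    9.5  10. ]
na [445.8 227.   19. ]
nb [551.2 219.5  19. ]
[-3.14007003e+00 -2.08647979e-04  4.23794006e-01] [ 226.04060571 -500.8341148   230.59308037]
off [  80.73164475    0.33283861 -142.733018  ]
(np.float64(85.48810537619252), array([390.,  40., 290.]), np.float64(2.7000000000000006))
s16 [ 88. 328.]
s24 [473. 191.]
s32 [374. 283.]
s40 [269. 330.]
pin [114. 286.]
p1 [152. 259.]
p2 [188. 240.]
p3 [224. 222.]
p4 [262. 203.]
na [442. 139.]
nb [461. 221.]
2.4917
```

View pics/w1.png

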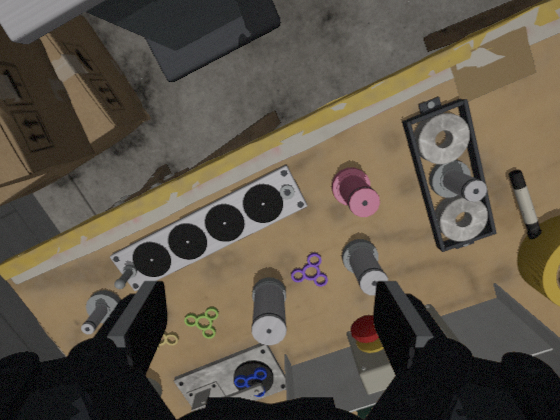

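The wrist view agrees with the scene: pads at (152,259), (188,241), (225,222), (263,203), noses at (88,327), (269,330), (373,285). The framed stamp's nose is at (477,190), about 5 px off, so I'll triangulate all the tops and check heights.

```bash
python3 - <<'E'
from h import *; import pickle
w,P=pickle.load(open("w1.pkl","rb")); im=cv2.imread("pics/w1.png"); sc=imaging.camera_model("scene"); si=cv2.imread("pics/scene0.png")
hsv=cv2.cvtColor(im,cv2.COLOR_BGR2HSV)
def tri(c1,a,c2,b):
    (o1,d1),(o2,d2)=ray(c1,*a),ray(c2,*b)
    s=np.linalg.lstsq(np.c_[d1,-d2],o2-o1,rcond=None)[0]; p,q=o1+s[0]*d1,o2+s[1]*d2
    return (p+q)/2,np.linalg.norm(p-q)
def top(img,u,v,r=16,name=''):
    hs=cv2.cvtColor(img,cv2.COLOR_BGR2HSV); best=None
    ctr=img[int(v)-4:int(v)+5,int(u)-4:int(u)+5].max(2).astype(float); t=np.median(ctr)
    m=((abs(hs[...,2].astype(float)-t)<22)&(hs[...,1]<50)).astype(np.uint8)*255
    k=np.zeros_like(m); k[int(v)-r:int(v)+r,int(u)-r:int(u)+r]=255
    m=cv2.morphologyEx(m&k,cv2.MORPH_CLOSE,np.ones((3,3)))
    cs=[c for c in cv2.findContours(m,cv2.RETR_EXTERNAL,cv2.CHAIN_APPROX_NONE)[0] if cv2.pointPolygonTest(c,(float(u),float(v)),True)>-3]
    c=max(cs,key=cv2.contourArea); (x,y),ax,_=cv2.fitEllipse(c); return (x,y),ax
W={"s16":(88,327),"s24":(477,190),"s32":(373,285),"s40":(269,330)}
S={"s16":(275.3,305.9),"s24":(195.6,149.4),"s32":(238.4,169.4),"s40":(264,199.6)}
H=dict(s16=55,s24=65,s32=75,s40=85)
for k in W:
    c,ax=top(im,*W[k]); 
    d=np.linalg.norm(onplane(w,*c,H[k])-w["position"])
    p,e=tri(w,c,sc,S[k]); print(k,np.round(c,1),np.round(ax,1),"diam",np.round(max(ax)*d/362,1),"tri",p.round(1),e.round(1),"wrist",onplane(w,*c,H[k]).round(1),"scene",P[k].round(1))
g=im.max(2); m=((g<45)*255).astype(np.uint8)
for c in cv2.findContours(m,cv2.RETR_EXTERNAL,cv2.CHAIN_APPROX_NONE)[0]:
    if 500<cv2.contourArea(c)<2500:
        (u,v),ax,an=cv2.fitEllipse(c)
        if u<290 and v<290: print("pad",np.round([u,v,*ax],1),onplane(w,u,v,10).round(1))
for n,uv in [("n1",(443,138)),("n2",(463,220))]: print(n,onplane(w,*uv,19).round(1))
tiles=[cv2.resize(im[120:260,395:525],None,fx=4,fy=4,interpolation=cv2.INTER_CUBIC)]
cv2.imwrite("pics/c2.png",tiles[0])
E
```

```text
s16 [ 86.9 328.7] [ 9.5 12.5] diam 18.0 tri [ 471.  -249.1   55.6] 0.2 wrist [ 471.4 -249.7   55. ] scene [ 471.1 -248.6   55. ]
s24 [473.8 194.1] [20.3 29.2] diam 35.4 tri [499.4 222.5  66.5] 3.0 wrist [501.8 223.5  65. ] scene [498.4 223.8  65. ]
s32 [371.5 283. ] [0. 1.] diam 1.2 tri [548.2  88.9  76.4] 0.7 wrist [548.7  88.9  75. ] scene [549.4  91.3  75. ]
s40 [268.6 330.3] [28.2 32.3] diam 38.7 tri [548.9 -38.3  85.4] 0.2 wrist [549.4 -38.4  85. ] scene [549.1 -37.8  85. ]
pad [151.3 259.3  32.2  37.3] [ 437.  -152.6   10. ]
pad [187.2 241.2  33.6  37.6] [434.8 -98.3  10. ]
pad [224.3 222.5  35.1  37.8] [432.6 -44.2  10. ]
pad [262.7 203.2  36.9  38.1] [430.4   9.9  10. ]
pad [119.7   9.6  22.7  63.4] [177.5 -33.   10. ]
n1 [445.8 228.4  19. ]
n2 [551.4 221.7  19. ]
```

View pics/c2.png

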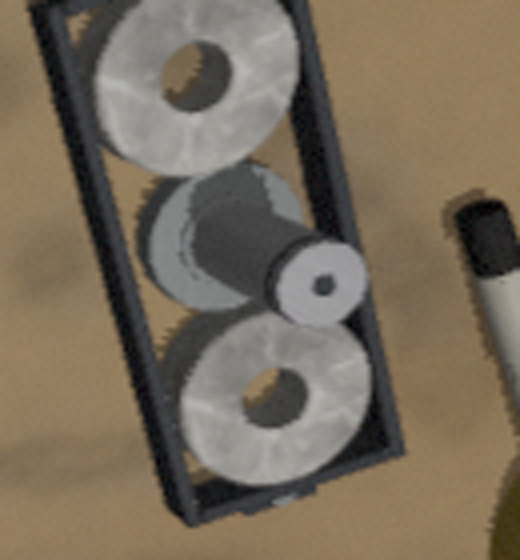

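The crop confirms it: the framed nose is at (475,190), about 26 mm wide, so it's stamp24, with nests on both sides of its foot. One quick clearance computation for the switch box and the pink decoy, then I'll pick stamp40.

```bash
python3 - <<'E'
from h import *; import pickle
w,P=pickle.load(open("w1.pkl","rb")); sc=imaging.camera_model("scene")
print("s24",onplane(w,475.3,190.3,65), "s32",onplane(w,373,285,75))
o=lambda u,v:(150+u/2.85,135+v/2.85)
for n,uv,z in [("pinktop",o(120,113),75),("boxbot",o(372,138),0),("convcorner",o(463,247),0),("redtip@50",o(322,92),50)]: print(n,onplane(sc,*uv,z).round())
print("pinktop w",onplane(w,364,204,75).round(), "red w@50",onplane(w,365,328,50).round(), "red scene@100",onplane(sc,*o(322,92),100).round(),"w@100",onplane(w,365,328,100).round())
for n,p in [("s40",(549,-38)),("s32",(549,90)),("s24",(499.5,224)),("s16",(471.3,-249)),("pad1",(437,-152)),("pad4",(430,10))]:
  print(n,[ (y,z) for z in (20,200) for y in (1.612,-1.53,0.04,3.1) if solve_ik([*p,z],[np.pi,0,y]) is None])
E
```

```text
s24 [498.45312225 226.05038296  65.        ] s32 [551.83255026  89.5656216   75.        ]
pinktop [458. 115.  75.]
boxbot [652. 103.   0.]
convcorner [651. -46.   0.]
redtip@50 [613. 111.  50.]
pinktop w [459. 114.  75.] red w@50 [621.  61.  50.] red scene@100 [583.  41. 100.] w@100 [581.  62. 100.]
s40 []
s32 []
s24 []
s16 []
pad1 []
pad4 []
```

The red button sits near (592,61,86), so I'll grip stamp32 and stamp40 closing along y, with the gripper body above 110 mm. Moving now.

```bash
cat >> h.py <<'E'
PI=np.pi
def pick(xy,z,yaw,op,lift=165,v=120):
    bot.grip(op,70)
    bot.move_ptp([*xy,130 if z<=50 else 150],[PI,0,yaw])
    if bot.movel([*xy,z],max_speed=150,threshold=12): print("touched going down",bot.get_state()["tcp_pos"]); raise SystemExit
    bot.grip(0.0,70); s=bot.get_state(); print("gripped",round(s["opening"],3),s["gripper_force"],np.round(s["tcp_pos"],1))
    bot.movel([*xy,z+25],max_speed=40); bot.movel([*xy,lift],max_speed=v)
def place(xy,z,yaw,op,zt=165):
    bot.move_ptp([*xy,zt],[PI,0,yaw]); bot.movel([*xy,z+16],max_speed=120)
    h=bot.movel([*xy,z+8],max_speed=20,threshold=4); s=bot.get_state(); print("down",h,np.round(s["tcp_pos"],1),"expect",z+10)
    bot.grip(op); bot.movel([*xy,zt],max_speed=150); print("t",bot.get_state()["t"],"op",bot.get_state()["opening"])
E
python3 - <<'E'
from h import *
pick((549,-38.2),48,3.1,.8)
place((430.2,9.7),48,1.612,.8)
E
```

```text
gripped 0.454 69.6200180053711 [550.  -38.1  49.5]
down True [431.2   9.6  59.5] expect 58
t 10.475 op 0.7967128557760303
```

```bash
python3 - <<'E'
from h import *
pick((550,90),40,3.1,.7)
place((432.5,-44),40,1.612,.7)
pick((498.7,224.8),33,1.612,.6)
im=imaging.capture("scene")
place((434.6,-97.5),33,1.612,.6)
b=imaging.capture("scene")
cv2.imwrite("pics/s3.png",np.hstack([cv2.resize(im[130:330,150:310],None,fx=2.4,fy=2.4),cv2.resize(b[130:330,150:310],None,fx=2.4,fy=2.4)]))
E
```

```text
gripped 0.349 68.72406721115112 [551.1  90.4  41.3]
down True [433.4 -44.2  51.3] expect 50
t 18.6 op 0.6956521201304021
gripped 0.262 68.42396020889282 [499.5 225.   34.2]
down True [435.3 -97.8  44.2] expect 43
t 27.0167 op 0.6006754037782718
```

View pics/s3.png

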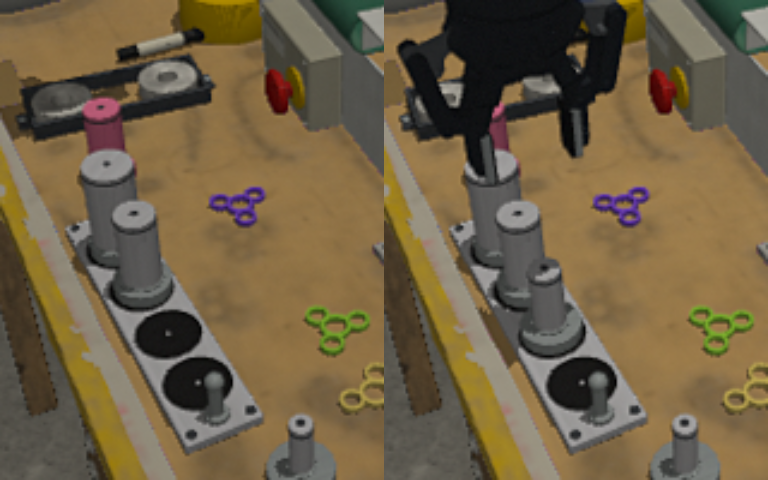

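Stamps 40, 32 and 24 stand on pads 4 to 2, and both nests still lie in the frame. Stamp16 is next, biased 2.5 mm away from the pin. Then a wrist view to check.

```bash
python3 - <<'E'
from h import *; import pickle
pick((471.2,-249),21,1.612,.5)
place((436.6,-149.5),21,1.612,.45)
bot.move_ptp([390.,40,290],[PI,0,2.7]); bot.dwell(.4)
w=imaging.camera_model("wrist"); im=imaging.capture("wrist"); cv2.imwrite("pics/w2.png",im); pickle.dump(w,open("w2.pkl","wb"))
s=imaging.capture("scene"); cv2.imwrite("pics/s4.png",s)
c=cv2.resize(im[80:340,70:530],None,fx=1.7,fy=1.7,interpolation=cv2.INTER_CUBIC); cv2.imwrite("pics/w2c.png",c)
c=cv2.resize(s[130:330,150:310],None,fx=3,fy=3,interpolation=cv2.INTER_CUBIC); cv2.imwrite("pics/s4c.png",c)
E
```

```text
gripped 0.166 68.11976552009583 [ 472.  -249.5   22.1]
down True [ 437.2 -149.8   32.1] expect 31
t 34.6167 op 0.45350775224747264
```

View pics/w2c.png

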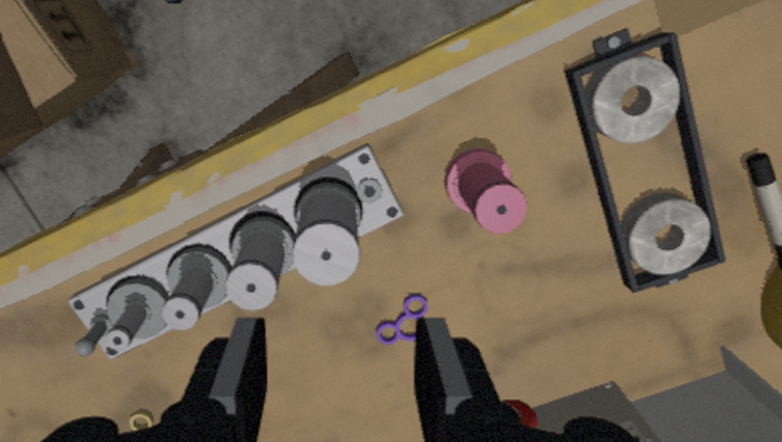

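View pics/s4c.png

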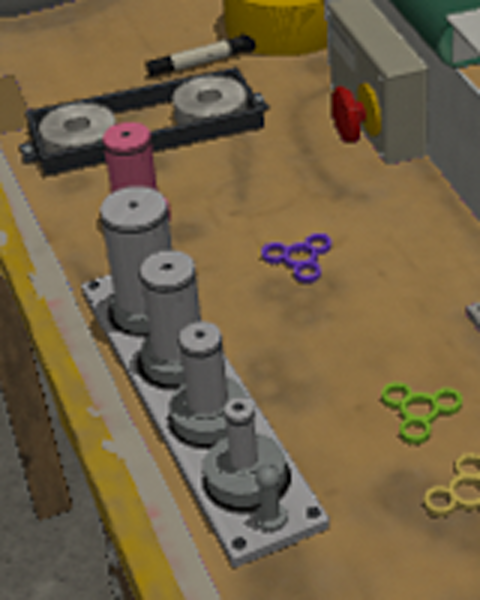

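All four stand upright in order, and both nests are flat in the frame. I'll check the nose-top dots numerically against the pads.

```bash
python3 - <<'E'
from h import *; import pickle
w=pickle.load(open("w2.pkl","rb")); sc=imaging.camera_model("scene")
pads=dict(s16=(437,-152),s24=(434.7,-97.7),s32=(432.5,-44),s40=(430.2,9.7)); H=dict(s16=65,s24=75,s32=85,s40=95)
W=dict(s16=(117,342),s24=(179,315),s32=(250,288),s40=(326,255)); S=dict(s16=(238,407),s24=(200,334),s32=(167,267),s40=(133,205))
for k in W:
    a=onplane(w,70+W[k][0]/1.7,80+W[k][1]/1.7,H[k])[:2]; b=onplane(sc,150+S[k][0]/3,130+S[k][1]/3,H[k])[:2]
    print(k,"wrist err",(a-pads[k]).round(1),"scene err",(b-pads[k]).round(1))
s=bot.get_state(); print(s["t"],s["contact_force"])
E
```

```text
s16 wrist err [1.7 1.6] scene err [-0.5  2.7]
s24 wrist err [ 1. -0.] scene err [0.1 1.5]
s32 wrist err [ 2.6 -0. ] scene err [1.7 0.2]
s40 wrist err [1.9 0. ] scene err [ 1.5 -0.2]
36.0417 [ 0.30276134  0.35747603 -0.19785578]
```

Everything is within 3 mm of its pad centre, so I'm handing in.

```bash
python3 -c "
from bench import bot
print(bot.sign_off())"
```

```text
the job is handed in; nothing more can be done
None
```

The job is handed in at about 36 s: stamps 16, 24, 32 and 40 stand upright on pads 1–4 from the pin, each within about 3 mm of its pad centre by camera, and both nests lie flat in the frame in the final pictures; the hand-in returned no verdict.

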